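# Push a used strip plate through the flap of the bench waste chute

### The arm

A 6-joint arm with a two-finger parallel gripper is mounted at the origin on the work surface; the furniture and walls round the work are solid. World frame = base frame: x ahead of the robot, y to its left, z up, the work surface at z = 0. Lengths are in m, angles in rad, forces in N, time in s.
With the tool pointing down it reaches from about 0.425 to 0.95 m from the base axis. Payload 14.7 kg.
Tool frame: the origin (TCP) lies midway between the tips of the shut fingers; the grasp point (between the pads) lies 19 mm behind it; z points along the fingers, y is the direction in which the jaws open and shut (so a half turn about z gives the same grasp; the last joint's range is limited). The gripper opens to 85 mm and grips with 20 to 120 N. Pads are 22 mm wide; open, the fingers measure 114 mm over their backs; the gripper's body (76 mm by 85 mm) begins 54 mm behind the grasp point. The pads swing forward as they close: fully open they stand 13 mm farther back than shut.
Start: joints at [-1.337, 0.48, 1.596, -0, 1.065, -0.047], TCP at [0.18, -0.625, 0.194] pointing down, gripper open.
Joint ranges: [-2.75, 2.75], [-0.82, 2.05], [0.23, 2.67], [-1.56, 4.7], [0.09, 2.69], [-2.92, 2.92]. Speed limits (rad/s): [1.89, 1.89, 2.39, 3.01, 3.01, 3.01].

### API

Orientations are given as a rotation vector (axis times angle).
In Python, from cell import * gives the robot as it stands.
- The arm moves only by the tool servo_tool, never from a script. Its argument "moves" is a list that holds one entry, the list of rows, each a list of 7 numbers: the turn, a rotation vector about the tool's x, y, z in units of 8 degrees (1.0 is 8 degrees), then the shift along the tool's x, y, z in units of 40 mm (1.0 is 40 mm), then the opening in per cent of the stroke, from 0 (shut) to 100 (fully open). A call has exactly 10 rows; each row shifts and turns the pose as measured when the row begins, along the tool's axes as they then stand; what a row does not reach is not made up. A row lasts 1/10 s, in which the tool goes at most 50 mm and 8.59 degrees, less where a joint would pass 70% of its speed; a pose out of reach is approached as far as the arm can. A call is refused whole if a number of a shift passes 1 or a number of a turn 1, either way. A call with a gripper value outside its range is refused whole. The fingers move at their own pace and stop on an object; "squeeze" is the grip in N (left out, the last holds). Time passes only in rows, so rows that do not move let the fingers close, or fill a call up. It gives the time, the measured TCP pose, the force and the opening at its end, in the units of the state.
- read_state(): the state, without advancing time (a new reading comes with each control period).
- snapshot(name): name is "scene" or "top"; returns a dict with "frame" (400x640x3 uint8, red, green, blue), "fx", "fy", "cx", "cy" (pixels), "world_from_camera" (4x4, takes a point from camera to world coordinates). Camera axes: x right, y down, z forward; pixel columns grow to the right and rows downward; lengths in m; the calibration is good to about 2 mm. A picture is of the moment at which its call begins. There is no depth.
- close_job(): hands the job in, once; it reports no verdict.
The state is a dict: "time_s": time; "joints": joint angles; "joint_velocities": joint speeds; "joint_torque": joint torques, N m; "position": TCP position; "tool_rot": TCP orientation; "contact_force": force on the tool from outside, world axes, zero at the start; "wrist_torque": the same for the moment, N m; "gripper_width": opening from 0.0 (shut) to 1.0 (fully open).
Only numpy, scipy, OpenCV 4.12 (cv2) and the standard library are available. Lean on these libraries where they do the work, as an engineer would, in place of code of your own. Each camera call takes 0.05 s, during which the arm holds its last target.

### The job

The used strip plate lies a little askew on the raised steel loading shelf of the bench waste chute. Without gripping, lifting or carrying it, push it along the shelf with the fingertips, between the guides and through the hanging flap, until it drops over the sill and slides down into the collecting bay. Then draw the fingers back out so that the flap swings fully shut behind it, and leave the fresh plate and everything else on the bench where it stands.

Things in the scene. Friction and masses are not known exactly. Their poses are not given: they have to be found in the camera images.
- chute: Waste chute fixed on the bench: white housing 150 mm wide, 190 long, 166 high, roof window; steel loading shelf before its mouth. Origin: on the bench top, in the plane of the hanging flap, mid width. +x: the way the plate is pushed, into the housing; y across; z up. The flat shelf top is 100 mm above the origin, x = -215 to +12, y = -102 to +102 mm. All its metal is slippery (friction about 0.2).
- lane (a point): Point on the shelf top, mid width, 62 mm in front of the flap plane (chute x = -62). From here to the mouth two upright guides (14 mm high above the shelf, 4 mm thick) have parallel inner faces at y = +-69 mm; from here back to x = -142 mm they flare outwards to y = +-100 mm.
- header (a point): Middle of the lower edge of the bar above the mouth, in the flap plane. The mouth is 144 mm wide and 49 mm high above the shelf; bar and housing reach from 49 to 66 mm above the shelf, the bar's front at chute x = -7 mm.
- sill (a point): Middle of the sill edge, on the shelf's top, 12 mm behind the flap plane: here the level shelf ends and a polished slide falls at 41 degrees into the collecting bay. A plate pushed past its balance point over the sill tips and slides down by itself.
- tray (a point): Middle of the collecting bay's floor, 10 mm above the bench, 140 mm behind the flap plane.
- flap (a joint): Light aluminium flap, 138 mm wide, 47 high, 28 g, hinged along its top edge 49 mm above the shelf. 0 = hanging shut, 2 mm clear of the shelf; grows to 1.5 rad as its lower edge swings inwards (chute +x). No spring, no latch: it falls shut by its own weight when nothing holds it up. It does not open outwards.
- used_plate: The used plate: strip plate with dark red frame, 86 mm (its x) by 128 mm (its y), frame 13 mm high, wells 15 high, about 70 g. Origin: centre of its underside; z up. It lies on the loading shelf, its x roughly along chute x (long side leading), up to 15 degrees askew, up to 10 mm off the middle, centre 127 to 147 mm in front of the flap plane.
- fresh_plate: A fresh plate of the same make (86 x 128 x 15 mm), lying flat on the bench itself, to the robot's right. Origin: centre of its underside. To be left alone.
- trough: White reagent trough, 46 x 92 x 24 mm, on the bench. Origin: centre of its underside. To be left alone.
- tip_box: Pipette tip box with open top, 86 x 122 x 64 mm, on the bench. Origin: centre of its underside. To be left alone.
- amber_vial: Amber vial with black cap, 25 mm across, 54 mm high, standing on the bench. Origin: centre of its underside. To be left alone.
- clear_vial: Clear vial with white cap, 28 mm across, 54 mm high, standing on the bench. Origin: centre of its underside. To be left alone.
- wash_bottle: White wash bottle with red cap and bent jet tube, 104 x 67 x 212 mm, standing on the bench. Origin: centre of its underside. To be left alone.
Not all that is in view belongs to the job. Leave any turquoise look-alike of the used_plate alone.

How it is judged:
On the way:
1. the used plate, still on the shelf, is under the flap and holds it open (value of joint flap above 0.3 rad and x of used_plate in the frame of chute above -0.04 m and z of used_plate in the frame of chute above 0.075 m).
At the end, for the whole second after the job is handed in: The used plate lies at rest in the collecting bay (its centre 60 to 185 mm behind the flap plane, within the housing's width and at least 40 mm below the shelf's top), and the flap hangs shut (less than 0.06 rad open) (x of used_plate in the frame of chute between 0.06 and 0.185 m and y of used_plate in the frame of chute between -0.07 and 0.07 m and z of used_plate in the frame of chute below 0.06 m and value of joint flap below 0.06 rad and linear speed of used_plate below 0.02 m/s); the robot touches nothing.
It fails at once if the used plate is lifted more than 15 mm off the shelf (z of used_plate in the frame of chute above 0.115 m).
It fails at once if the used plate is pushed off the shelf outside the chute (z of used_plate in the frame of chute below 0.07 m and x of used_plate in the frame of chute below 0 m).
It fails at once if the fresh plate or another thing on the bench is moved more than 20 mm (distance of any of fresh_plate, trough, tip_box, amber_vial, clear_vial, wash_bottle from where it was at the start of the episode above 0.02 m).
It also fails if it takes over 35 s, if anything falls off the work surface, if the arm or the gripper's body presses on something with over 40 N, if the wrist force passes 120 N, or if a joint passes its speed limit or range.

## Working session

There is one attempt and no reset: what is moved stays moved. The work goes in short steps, Python scripts to look and compute and a tool call to move; the robot and the scene stay as the last step left them, time stands still between calls to the robot, and variables do not carry over. Pictures are saved under pics/ and viewed, and the job is handed in when it is done.

Besides the shell and the picture viewer there is one more tool, called after "Call:" as name(argument=value, ...), one argument or row to a line, values as JSON. servo_tool: Moves the arm, as the interface text tells. Its arguments: {"type":"object","properties":{"moves":{"type":"array"},"squeeze":{"type":"number"}},"required":["moves"]}

```bash
mkdir -p pics; ls; python3 - <<'E'
from cell import *
import cv2,numpy as np,pickle
print(read_state())
for n in("scene","top"):
    s=snapshot(n); cv2.imwrite(f"pics/{n}0.png",s["frame"][:,:,::-1]); pickle.dump(s,open(f"{n}0.pkl","wb"))
    print(n,s["fx"],s["fy"],s["cx"],s["cy"],np.round(s["world_from_camera"],4).tolist())
E
```

```text
pics
{'time_s': 0.0, 'joints': array([-1.33661134e+00,  4.80856314e-01,  1.59687023e+00, -2.63814196e-05,
        1.06508812e+00, -4.65922341e-02]), 'joint_velocities': array([ 4.70838115e-04, -2.26240401e-04, -5.73739504e-06,  9.94340989e-04,
       -1.39218471e-03, -1.50499750e-03]), 'joint_torque': array([ 7.17827672e-03, -9.50642395e+01, -4.30180371e+01,  4.94452888e-04,
        1.20707168e-02, -1.40957906e-05]), 'position': array([ 0.18002677, -0.62409814,  0.19325789]), 'tool_rot': array([-3.10947935e+00, -4.39446454e-01,  2.15780000e-04]), 'contact_force': array([-0.48061161,  0.33039316,  0.11866975]), 'wrist_torque': array([ 0.02087132,  0.0411058 , -0.04051973]), 'gripper_width': 1.0031285004628625}
scene 445.6102707894099 445.6102707894099 321.0991042235791 200.9106003392824 [[0.4326, -0.3769, 0.819, -0.751], [-0.9016, -0.1738, 0.3962, -0.5205], [-0.007, -0.9098, -0.4149, 0.7358], [0.0, 0.0, 0.0, 1.0]]
top 455.31493810374656 455.31493810374656 314.2237381253579 205.672389822439 [[0.0051, -0.9936, 0.1133, 0.2981], [-1.0, -0.005, 0.0004, 0.0699], [0.0002, -0.1133, -0.9936, 1.8646], [0.0, 0.0, 0.0, 1.0]]
```

View pics/scene0.png

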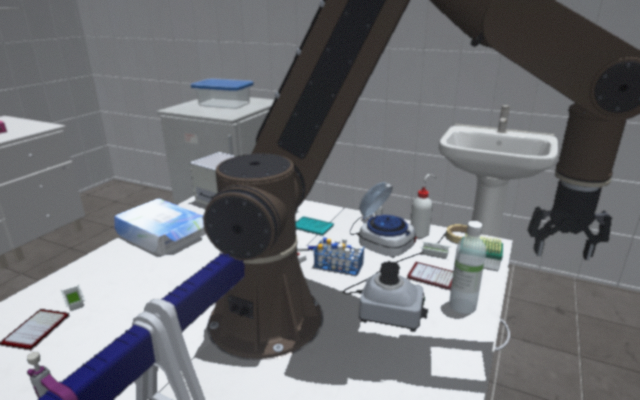

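View pics/top0.png

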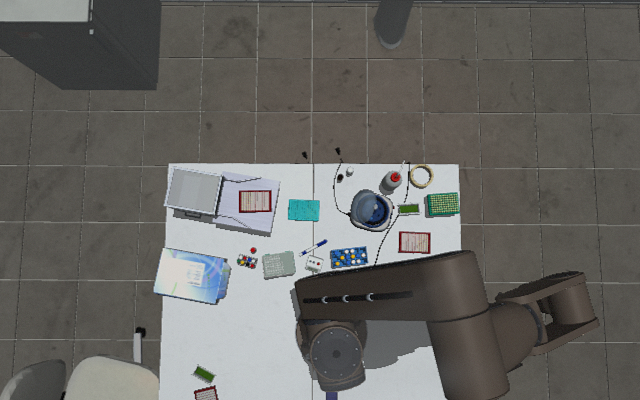

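The shelf plate is the dark red one at top (255,201). The look-alikes are the turquoise plate (304,210), the fresh plate (415,243) and another red plate far off at (205,393). I'll check a close crop.

```bash
python3 - <<'E'
import cv2
a=cv2.imread("pics/top0.png")
cv2.imwrite("pics/c0.png",cv2.resize(a[150:250,150:290],None,fx=5.7,fy=5.7,interpolation=cv2.INTER_CUBIC))
b=cv2.imread("pics/scene0.png")
cv2.imwrite("pics/c1.png",cv2.resize(b[140:260,100:350],None,fx=3.2,fy=3.2,interpolation=cv2.INTER_CUBIC))
E
```

```text
(no output)
```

View pics/c0.png

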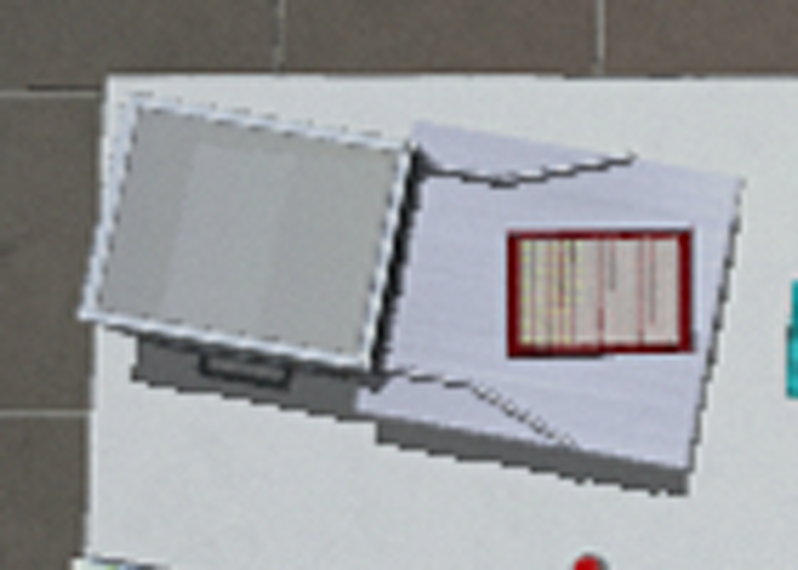

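View pics/c1.png

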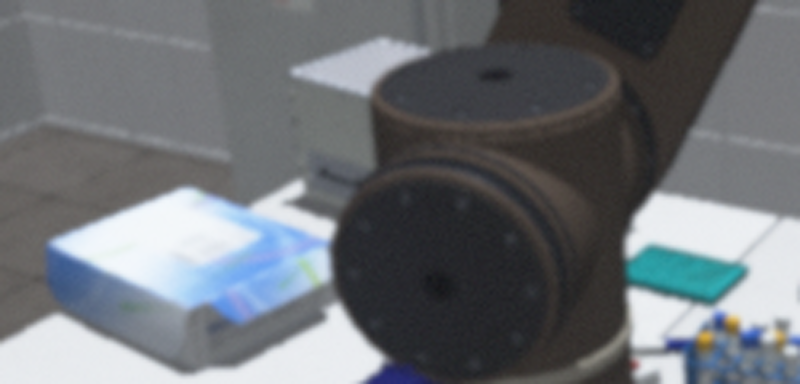

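The crop shows the red-framed plate on the shelf at about (255,201). It is the used plate, but its long side lies along the chute axis, which disagrees with "long side leading". I'll fit both poses.

```bash
cat > h.py <<'E'
import numpy as np,pickle,cv2
from scipy.optimize import least_squares
from scipy.spatial.transform import Rotation as R
def proj(s,P):
    T=np.linalg.inv(s["world_from_camera"]); p=np.atleast_2d(P)@T[:3,:3].T+T[:3,3]
    return np.c_[s["fx"]*p[:,0]/p[:,2]+s["cx"], s["fy"]*p[:,1]/p[:,2]+s["cy"]]
def xf(q,P): # q=x,y,yaw
    c,n=np.cos(q[2]),np.sin(q[2]); P=np.array(P,float)
    return np.c_[q[0]+c*P[:,0]-n*P[:,1], q[1]+n*P[:,0]+c*P[:,1], P[:,2]]
def fit(s,M,px,q0):
    r=least_squares(lambda q:(proj(s,xf(q,M))-px).ravel(),q0); return r.x,r.fun.reshape(-1,2)
def inv(q,p): # world xy -> frame
    c,n=np.cos(q[2]),np.sin(q[2]); d=np.array(p[:2])-q[:2]; return np.array([c*d[0]+n*d[1],-n*d[0]+c*d[1]])
def plate_px(s,roi=(230,180,285,225)):
    x0,y0,x1,y1=roi; a=cv2.cvtColor(np.ascontiguousarray(s["frame"][y0:y1,x0:x1]),cv2.COLOR_RGB2BGR)
    a=cv2.resize(a,None,fx=8,fy=8,interpolation=cv2.INTER_CUBIC).astype(int)
    m=((a[:,:,2]-a[:,:,1]>45)&(a[:,:,2]-a[:,:,0]>30)).astype(np.uint8)
    cs,_=cv2.findContours(m,cv2.RETR_EXTERNAL,cv2.CHAIN_APPROX_NONE); c=max(cs,key=cv2.contourArea)
    b=cv2.boxPoints(cv2.minAreaRect(c)); return (b+.5)/8-.5+np.array([x0,y0])
E
python3 - <<'E'
from h import *
s=pickle.load(open("top0.pkl","rb"))
# crop px
C=np.array([[418,122],[742,180],[688,468],[357,410],[410,148],[138,95],[82,318],[370,370]],float)
px=(C+.5)/5.7-.5+150
M=[[12,-102,100],[-215,-102,100],[-215,102,100],[12,102,100],[0,-75,166],[190,-75,166],[190,75,166],[0,75,166]]
M=np.array(M)/1e3
# y sign: x=+left(world +y) => y axis = world -x (down)
q,r=fit(s,M[1:3],px[1:3],[.5,.35,1.6]);print(q,r)
best=None
for off in (-.007,0,.007):
    M2=M.copy();M2[4:,0]=[off,off+.190,off+.190,off]
    q,r=fit(s,M2[1:],px[1:],[.5,.35,1.6]);print(off,np.round(q,4),np.abs(r).max(),np.round(r,2).tolist())
b=plate_px(s);print(b)
for L in((.086,.128),):
    K=np.array([[-1,-1],[1,-1],[1,1],[-1,1]])*np.array(L)/2
    K=np.c_[K,np.full(4,.113)]
    out=[]
    for k in range(4):
        p,r=fit(s,K,np.roll(b,k,0),[.5,.25,1.6]);out.append((np.abs(r).max(),p))
    for e,p in sorted(out,key=lambda t:t[0]):print(e,p,np.degrees(p[2]-q[2]),inv(q,p))
E
```

```text
[0.53248223 0.43531839 1.40123465] [[ 0.05857058 -0.33567952]
 [-0.05781871  0.32704724]]
-0.007 [0.5329 0.438  1.3993] 0.9784933411474412 [[-0.6, -0.32], [-0.82, 0.32], [-0.16, 0.23], [0.96, -0.23], [-0.45, 0.39], [0.98, -0.04], [0.05, -0.32]]
0 [0.5322 0.434  1.3972] 1.1264839247305076 [[0.47, -0.03], [0.15, 0.61], [0.83, 0.39], [0.26, -0.36], [-1.13, 0.15], [0.21, -0.3], [-0.74, -0.47]]
0.007 [0.5315 0.4299 1.3951] 1.8164084832896776 [[1.53, 0.27], [1.12, 0.89], [1.82, 0.56], [-0.44, -0.5], [-1.8, -0.08], [-0.55, -0.55], [-1.53, -0.62]]
[[238.5625     190.18749809]
 [270.56249619 190.18749809]
 [270.56249619 211.81249237]
 [238.5625     211.81249237]]
22.13385449750652 [0.51545897 0.30202733 3.15846062] 101.03335601620171 [-0.12869019 -0.00655417]
22.137439007390554 [0.51545897 0.30202732 0.01708975] -78.95393638318146 [-0.1286902  -0.00655417]
29.993391306349196 [0.51571517 0.30230279 2.43162319] 59.388638766485236 [-0.12837418 -0.00675827]
30.16377885100576 [0.51559139 0.30200525 1.39295631] -0.12258949664231664 [-0.12868878 -0.00668841]
```

```bash
cat >> h.py <<'E'
Q=np.array([.5325,.4355,1.399])
def sim(p,rv,rows):
    r=R.from_rotvec(rv);p=np.array(p,float)
    for w in rows:
        w=np.array(w,float); p=p+r.apply(w[3:6]*.04); r=r*R.from_rotvec(np.radians(8)*w[:3])
    return p,r.as_rotvec()
def show(p,rv):
    x=R.from_rotvec(rv).apply([1,0,0]);z=R.from_rotvec(rv).apply([0,0,1])
    print("p",np.round(p,4),"yawx",round(np.degrees(np.arctan2(x[1],x[0])),2),"z",np.round(z,3),"r",round(np.hypot(p[0],p[1]),3),"chute",np.round(inv(Q,p)*1e3,1),"relyaw",round(np.degrees(np.arctan2(x[1],x[0])-Q[2]),2))
E
python3 - <<'E'
from h import *
s=pickle.load(open("top0.pkl","rb"));b=plate_px(s)
K=np.array([[-1,-1],[1,-1],[1,1],[-1,1]])*np.array((.086,.128))/2
K=np.c_[K,np.full(4,.113)]
for k in range(4):
    p,r=fit(s,K,np.roll(b[::-1],k,0),[.5,.25,.1]);print(np.abs(r).max(),p,np.degrees(p[2]-Q[2]),inv(Q,p))
for n,P in dict(bottle=(395,180),turq=(304,210)).items():
    pass
from cell import read_state
st=read_state();show(st["position"],st["tool_rot"])
p,rv=st["position"],st["tool_rot"]
A=[[0,0,-.3,.8,0,-.55,45]]*3+[[0,0,-.3,.95,0,-.2,45]]*7
p,rv=sim(p,rv,A);show(p,rv)
B=[[0,0,-.35,1,0,0,45]]*10
p,rv=sim(p,rv,B);show(p,rv)
E
```

```text
5.750360194941663 [ 0.5152499   0.30202609 -1.5521328 ] -169.08745410355075 [-0.13445802 -0.00582153]
0.6714430765975408 [0.51499285 0.30201861 3.15113512] 100.38994738893643 [-0.13450934 -0.00556954]
5.750319633760711 [0.5152499  0.30202609 1.58945606] 10.912328680257279 [-0.13445803 -0.00582153]
0.6714424341708991 [0.51499285 0.30201861 0.00954252] -79.61004925572499 [-0.13450934 -0.00556954]
p [ 0.1801 -0.6241  0.1933] yawx 16.09 z [-0.     0.001 -1.   ] r 0.65 chute [-1104.3   166.1] relyaw -64.07
p [ 0.4995 -0.4594  0.3154] yawx 40.09 z [-0.     0.001 -1.   ] r 0.679 chute [-887.3 -120.5] relyaw -40.07
p [ 0.7396 -0.1444  0.3157] yawx 68.09 z [-0.     0.001 -1.   ] r 0.754 chute [-535.9 -303.2] relyaw -12.07
```

```bash
python3 - <<'E'
from h import *
from cell import read_state
st=read_state();p,rv=st["position"],st["tool_rot"]
A=[[0,0,-.4,.8,0,-.6,45]]*5+[[0,0,-.4,1,.1,0,45]]*5
p,rv=sim(p,rv,A);show(p,rv)
B=[[0,0,-.4,1,-.1,0,45]]*10
p,rv=sim(p,rv,B);show(p,rv)
B=[[0,0,-.13,.7,-.8,0,45]]*10
p,rv=sim(p,rv,B);show(p,rv)
E
```

```text
p [ 0.4959 -0.4548  0.3134] yawx 48.09 z [-0.     0.001 -1.   ] r 0.673 chute [-883.4 -116.2] relyaw -32.07
p [ 0.6433 -0.0863  0.3138] yawx 80.09 z [-0.     0.001 -1.   ] r 0.649 chute [-495.2 -198.4] relyaw -0.07
p [0.3506 0.2213 0.3142] yawx 90.49 z [-0.     0.001 -1.   ] r 0.415 chute [-242.2  142.6] relyaw 10.33
```

Call:
servo_tool(
  moves=[
    [[0,0,-0.4,0.8,0,-0.6,45],[0,0,-0.4,0.8,0,-0.6,45],[0,0,-0.4,0.8,0,-0.6,45],[0,0,-0.4,0.8,0,-0.6,45],[0,0,-0.4,0.8,0,-0.6,45],[0,0,-0.4,1,0,0,45],[0,0,-0.4,1,0,0,45],[0,0,-0.4,1,0,0,45],[0,0,-0.4,1,0,0,45],[0,0,-0.4,1,0,0,45]],
  ],
)

```text
time_s: 1.1
position: [0.4886, -0.4321, 0.3147]
tool_rot: [-2.854, -1.296, -0.001]
contact_force: [-0.1, -1.0, 0.3]
gripper_width: 0.449
```

Call:
servo_tool(
  moves=[
    [[0,0,-0.45,1,-0.1,0,45],[0,0,-0.45,1,-0.1,0,45],[0,0,-0.45,1,-0.1,0,45],[0,0,-0.45,1,-0.1,0,45],[0,0,-0.45,1,-0.2,0,45],[0,0,-0.45,1,-0.2,0,45],[0,0,-0.45,1,-0.2,0,45],[0,0,-0.45,1,-0.2,0,45],[0,0,-0.45,1,-0.2,0,45],[0,0,-0.45,1,-0.2,0,45]],
  ],
)

```text
time_s: 2.1
position: [0.5958, -0.0346, 0.3127]
tool_rot: [-2.281, -2.142, -0.001]
contact_force: [0.9, 0.4, 0.5]
gripper_width: 0.45
```

```bash
python3 - <<'E'
from h import *
from cell import read_state
st=read_state();p,rv=st["position"],st["tool_rot"];show(p,rv)
# target: 20mm+11 behind trailing edge, plate axis yaw
yaw=.0095+np.pi/2
tgt=np.array([.515,.302])-(.064+.028)*np.array([np.cos(yaw),np.sin(yaw)])
r=R.from_rotvec(rv); print(tgt,r.inv().apply([*(tgt-p[:2]),0])/.04,np.degrees(yaw))
E
```

```text
p [ 0.5958 -0.0346  0.3127] yawx 86.4 z [-0.008  0.01  -1.   ] r 0.597 chute [-452.4 -142.7] relyaw 6.24
[0.51587399 0.21000415] [ 5.97745694 -2.37693284  0.07468477] 90.54430990537429
```

Call:
servo_tool(
  moves=[
    [[0,0,-0.07,0.75,-0.3,0,45],[0,0,-0.07,0.75,-0.3,0,45],[0,0,-0.07,0.75,-0.3,0,45],[0,0,-0.07,0.75,-0.3,0,45],[0,0,-0.07,0.75,-0.3,0.4,45],[0,0,-0.07,0.75,-0.3,0.6,45],[0,0,-0.07,0.75,-0.3,0.6,45],[0,0,0,0.5,-0.3,0.6,45],[0,0,0,0,0,0.6,45],[0,0,0,0,0,0.3,45]],
  ],
)

```text
time_s: 3.1
position: [0.4983, 0.2138, 0.1875]
tool_rot: [-2.193, -2.231, -0.004]
contact_force: [0.4, 0.3, 1.1]
gripper_width: 0.449
```

```bash
python3 - <<'E'
from h import *
from cell import *
st=read_state();p,rv=st["position"],st["tool_rot"];show(p,rv);print(st["contact_force"])
for n in("scene","top"):
    s=snapshot(n)
    if n=="top": pickle.dump(s,open("top1.pkl","wb"));f=s["frame"][140:260,150:310]
    else: f=s["frame"][120:280,200:410] 
    cv2.imwrite(f"pics/{n}1.png",cv2.resize(f[:,:,::-1],None,fx=3.6 if n=="scene" else 5,fy=3.6 if n=="scene" else 4.9,interpolation=cv2.INTER_CUBIC))
r=R.from_rotvec(rv); print(r.inv().apply([.5159-p[0],.210-p[1],0])/.04)
E
```

```text
p [0.4983 0.2138 0.1875] yawx 91.0 z [-0.008  0.011 -1.   ] r 0.542 chute [-224.3   -4.3] relyaw 10.84
[0.4008464  0.32020766 1.09620639]
[-0.10261139  0.4370525  -0.00443837]
```

View pics/top1.png

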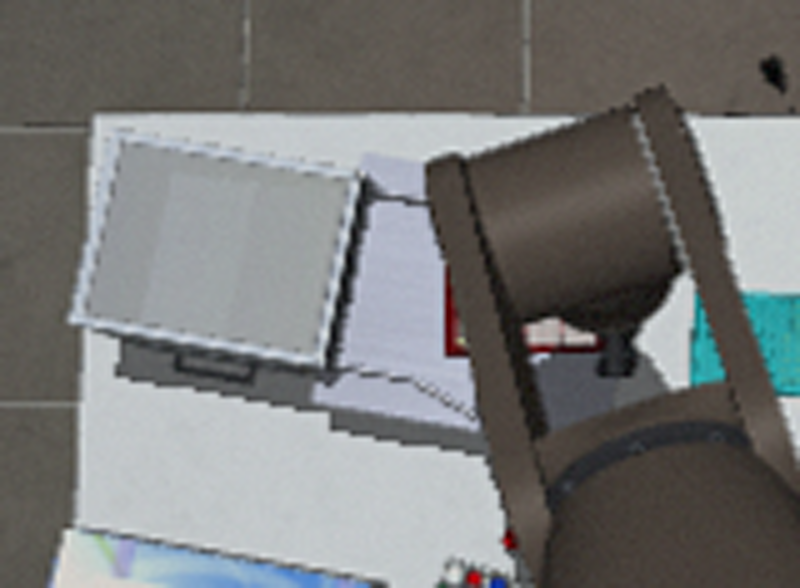

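View pics/scene1.png

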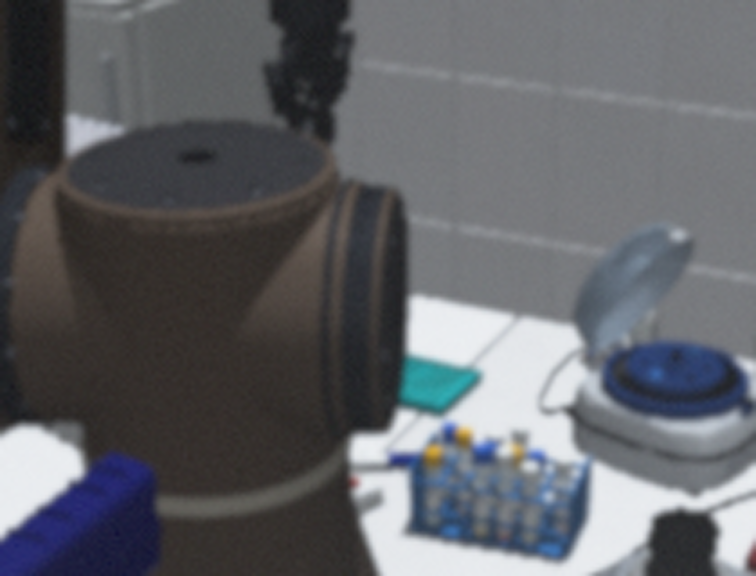

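Call:
servo_tool(
  moves=[
    [[0,0,0,-0.05,0.22,0.4,45],[0,0,0,-0.05,0.22,0.4,45],[0,0,0,0,0,0.4,45],[0,0,0,0,0,0.4,45],[0,0,0,0,0,0.2,45],[0,0,0,0,0,0.1,45],[0,0,0,0,0,0.05,45],[0,0,0,0,0,0,45],[0,0,0,0,0,0,45],[0,0,0,0,0,0,45]],
  ],
)

```text
time_s: 4.2
position: [0.5246, 0.2083, 0.1126]
tool_rot: [-2.203, -2.227, -0.017]
contact_force: [0.4, 0.3, 0.4]
gripper_width: 0.452
```

```bash
cat > v.py <<'E'
import sys
from h import *
from cell import *
st=read_state();p,rv=st["position"],st["tool_rot"];show(p,rv);print(st["time_s"],st["contact_force"],st["wrist_torque"])
if len(sys.argv)>1:
    s=snapshot("top");pickle.dump(s,open(f"top{sys.argv[1]}.pkl","wb"));f=s["frame"][140:260,150:310]
    cv2.imwrite(f"pics/top{sys.argv[1]}.png",cv2.resize(f[:,:,::-1],None,fx=5,fy=4.9,interpolation=cv2.INTER_CUBIC))
E
python3 v.py
```

```text
p [0.5246 0.2083 0.1126] yawx 90.64 z [ 0.001  0.014 -1.   ] r 0.564 chute [-225.2  -31. ] relyaw 10.48
4.2 [0.3515592  0.26260053 0.4481742 ] [-0.01853656  0.01527848  0.05913139]
```

Call:
servo_tool(
  moves=[
    [[0,0,0,0,-0.2,0.05,45],[0,0,0,0,0,0.05,45],[0,0,0,0,0,0.05,45],[0,0,0,0,0,0.05,45],[0,0,0,0,0,0.05,45],[0,0,0,0,0,0,45],[0,0,0,0,0,0,45],[0,0,0,0,0,0,45],[0,0,0,0,0,0,45],[0,0,0,0,0,0,45]],
  ],
)

```text
time_s: 5.2
position: [0.5161, 0.2087, 0.1025]
tool_rot: [-2.203, -2.228, -0.018]
contact_force: [-0.4, 0.5, -0.3]
gripper_width: 0.449
```

```bash
python3 v.py
```

```text
p [0.5161 0.2087 0.1025] yawx 90.66 z [ 0.002  0.014 -1.   ] r 0.557 chute [-226.3  -22.6] relyaw 10.5
5.2 [-0.40671519  0.47881223 -0.33397998] [ 0.00427324  0.02366649 -0.04719069]
```

Call:
servo_tool(
  moves=[
    [[0,0,0,0.1,0,0,45],[0,0,0,0.1,0,0,45],[0,0,0,0.1,0,0,45],[0,0,0,0.1,0,0,45],[0,0,0,0.1,0,0,45],[0,0,0,0.1,0,0,45],[0,0,0,0.1,0,0,45],[0,0,0,0.1,0,0,45],[0,0,0,0.1,0,0,45],[0,0,0,0,0,0,45]],
  ],
)

```text
time_s: 6.2
position: [0.5158, 0.2486, 0.1032]
tool_rot: [-2.202, -2.229, -0.019]
contact_force: [-0.3, -0.8, 0.0]
gripper_width: 0.447
```

```bash
python3 v.py 2
```

```text
p [0.5158 0.2486 0.1032] yawx 90.68 z [ 0.003  0.014 -1.   ] r 0.573 chute [-187.1  -15.5] relyaw 10.52
6.2 [-0.26147201 -0.83279273  0.04954606] [-4.21732165e-02 -1.05384238e-05  6.69782075e-02]
```

View pics/top2.png

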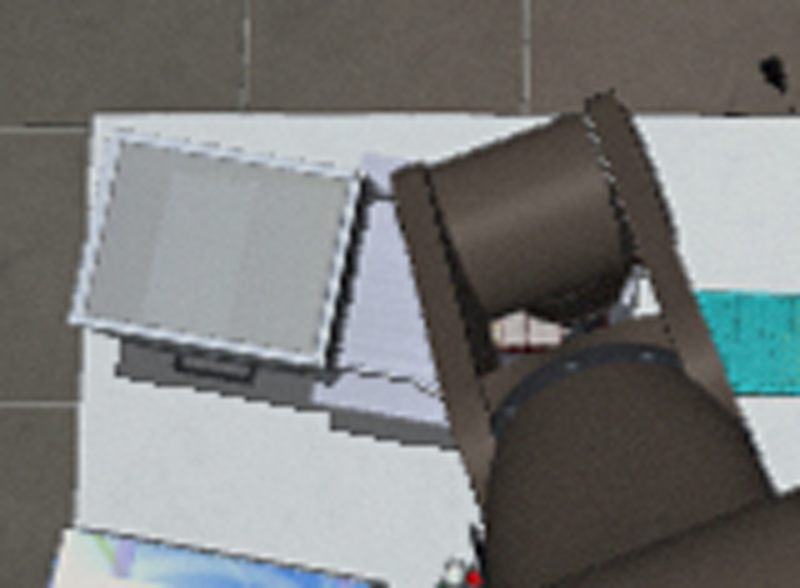

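```bash
python3 - <<'E'
from h import *
s=pickle.load(open("top2.pkl","rb"))
f=s["frame"][185:220,240:290]
cv2.imwrite("pics/z2.png",cv2.resize(f[:,:,::-1],None,fx=15,fy=15,interpolation=cv2.INTER_CUBIC))
# predicted if contact: pad front 11mm ahead
K=np.array([[-64,-43],[64,-43],[64,43],[-64,43]])/1e3
c=np.radians(90.6);e=np.array([.515,.2486+.011+.064])
W=xf([*e,c],np.c_[K,np.full(4,.113)]);print(proj(s,W),(proj(s,W)-[240,185])*15)
E
```

```text
[[265.58182816 189.8711423 ]
 [232.64998869 190.04663405]
 [232.31887852 212.06371133]
 [265.4329704  211.88602137]] [[ 383.72742245   73.06713452]
 [-110.25016968   75.69951077]
 [-115.21682214  405.95566997]
 [ 381.49455594  403.29032053]]
```

View pics/z2.png

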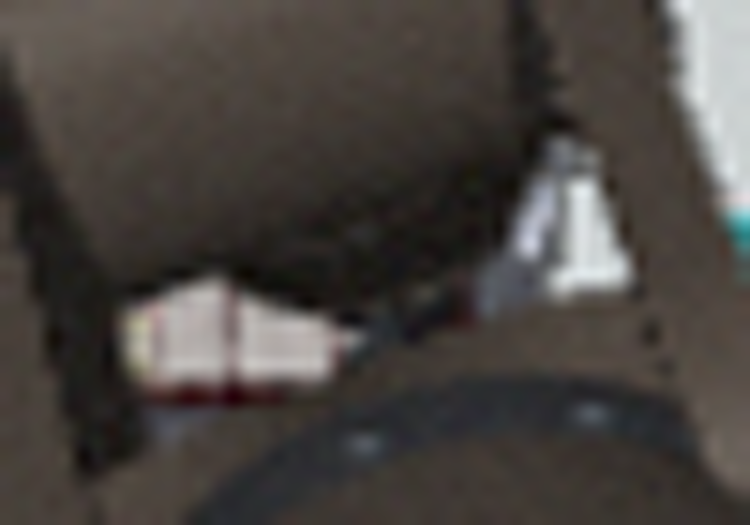

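```bash
python3 - <<'E'
from h import *
s=pickle.load(open("top2.pkl","rb"));s0=pickle.load(open("top0.pkl","rb"))
for z in(.103,.115,.14):
  P=[[x,.2486+d,z] for x in(.481,.497) for d in(-.011,.011)]
  print(z,((proj(s,P)-[240,185])*15).round().tolist())
for n,S in((0,s0),(2,s)):
  f=S["frame"][185:220,225:290];cv2.imwrite(f"pics/zz{n}.png",cv2.resize(f[:,:,::-1],None,fx=12,fy=12,interpolation=cv2.INTER_NEAREST))
f=np.vstack([s0["frame"][185:220,225:290],s["frame"][185:220,225:290]])
cv2.imwrite("pics/cmp.png",cv2.resize(f[:,:,::-1],None,fx=8.4,fy=8.4,interpolation=cv2.INTER_NEAREST))
E
```

```text
0.103 [[469.0, 376.0], [384.0, 375.0], [470.0, 314.0], [385.0, 314.0]]
0.115 [[465.0, 371.0], [379.0, 370.0], [466.0, 309.0], [381.0, 309.0]]
0.14 [[456.0, 360.0], [369.0, 360.0], [457.0, 298.0], [370.0, 297.0]]
```

View pics/cmp.png

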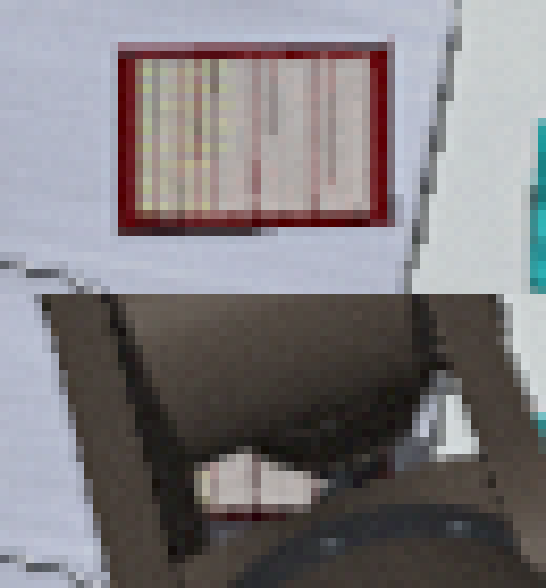

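Comparing with the first picture, the plate has not moved, so the opened fingertips passed above it. I'll back off, probe down to the shelf, and push again.

Call:
servo_tool(
  moves=[
    [[0,0,0,-0.15,0,0,45],[0,0,0,-0.15,0,0,45],[0,0,0,-0.15,0,0,45],[0,0,0,-0.15,0,0,45],[0,0,0,-0.1,0,0,45],[0,0,0,0,0,0.05,45],[0,0,0,0,0,0.05,45],[0,0,0,0,0,0.05,45],[0,0,0,0,0,0,45],[0,0,0,0,0,0,45]],
  ],
)

```text
time_s: 7.25
position: [0.516, 0.2168, 0.096]
tool_rot: [-2.204, -2.227, -0.018]
contact_force: [0.6, 0.0, 0.8]
gripper_width: 0.447
```

```bash
python3 v.py
```

```text
p [0.516  0.2168 0.096 ] yawx 90.61 z [ 0.002  0.014 -1.   ] r 0.56 chute [-218.3  -21.1] relyaw 10.46
7.25 [0.55730364 0.00855295 0.79745137] [ 0.02386062 -0.02924401 -0.01456148]
```

Call:
servo_tool(
  moves=[
    [[0,0,0,0,0,0.04,45],[0,0,0,0,0,0.04,45],[0,0,0,0,0,0.04,45],[0,0,0,0,0,0.04,45],[0,0,0,0,0,0,45],[0,0,0,0,0,0,45],[0,0,0,0,0,0,45],[0,0,0,0,0,0,45],[0,0,0,0,0,0,45],[0,0,0,0,0,0,45]],
  ],
)

```text
time_s: 8.25
position: [0.516, 0.2173, 0.0891]
tool_rot: [-2.203, -2.228, -0.018]
contact_force: [-0.4, 0.9, -0.0]
gripper_width: 0.452
```

```bash
python3 v.py
```

```text
p [0.516  0.2173 0.0891] yawx 90.65 z [ 0.002  0.014 -1.   ] r 0.56 chute [-217.8  -21.1] relyaw 10.49
8.25 [-0.37024424  0.94896794 -0.00285329] [-0.01085496 -0.0680536  -0.00774622]
```

Call:
servo_tool(
  moves=[
    [[0,0,0,0,0,-0.07,45],[0,0,0,0.1,0,0,45],[0,0,0,0.1,0,0,45],[0,0,0,0.1,0,0,45],[0,0,0,0.1,0,0,45],[0,0,0,0.1,0,0,45],[0,0,0,0.1,0,0,45],[0,0,0,0.1,0,0,45],[0,0,0,0.1,0,0,45],[0,0,0,0,0,0,45]],
  ],
)

```text
time_s: 9.25
position: [0.5157, 0.2527, 0.0927]
tool_rot: [-2.203, -2.228, -0.019]
contact_force: [0.4, -0.1, -0.5]
gripper_width: 0.451
```

```bash
python3 v.py 3;  python3 - <<'E'
from h import *
f=np.vstack([pickle.load(open(f"top{i}.pkl","rb"))["frame"][185:220,225:290] for i in(0,3)])
cv2.imwrite("pics/cmp3.png",cv2.resize(f[:,:,::-1],None,fx=8.4,fy=8.4,interpolation=cv2.INTER_NEAREST))
E
```

```text
p [0.5157 0.2527 0.0927] yawx 90.67 z [ 0.003  0.014 -1.   ] r 0.574 chute [-182.9  -14.7] relyaw 10.51
9.25 [ 0.38531748 -0.0854605  -0.48021656] [ 0.0224113  -0.02352116  0.01389901]
```

View pics/cmp3.png

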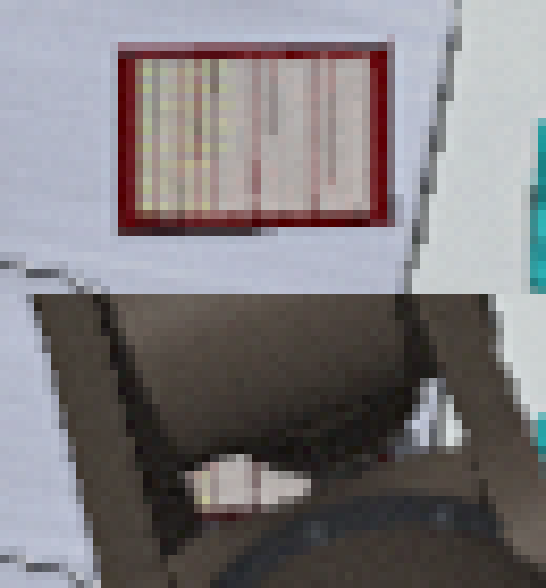

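```bash
python3 - <<'E'
from h import *
s=pickle.load(open("top0.pkl","rb"));sc=pickle.load(open("scene0.pkl","rb"))
print("tcp in scene",proj(sc,[[.18,-.624,.193]]),"top",proj(s,[[.18,-.624,.193]]))
C=np.array([[742,180],[688,468],[357,410],[410,148],[138,95],[82,318],[370,370]],float)
px=(C+.5)/5.7-.5+150
M=np.array([[-215,-102,100],[-215,102,100],[12,102,100],[-7,-75,166],[183,-75,166],[183,75,166],[-7,75,166]])/1e3
def f(q):
    W=xf(q[:3],M);W[:,2]+=q[3];return (proj(s,W)-px).ravel()
r=least_squares(f,[.53,.43,1.4,0]);print(r.x,r.fun.reshape(-1,2).round(2).tolist())
b=plate_px(s);K=np.array([[-1,-1],[1,-1],[1,1],[-1,1]])*np.array((.128,.086))/2;K=np.c_[K,np.full(4,.113)]
for k in range(4):
    def g(q):
        W=xf(q[:3],K);W[:,2]+=q[3];return (proj(s,W)-np.roll(b[::-1],k,0)).ravel()
    r=least_squares(g,[.515,.3,1.58,0]);
    if r.cost<5:print(r.x,r.fun.round(2))
for z in(0,.1):print("base circ",proj(s,[[0,0,z],[.1,0,z]]),proj(sc,[[0,0,z]]))
E
```

```text
tcp in scene [[556.37012404 276.66977935]] top [[505.79574287 291.41846335]]
[0.53147595 0.43568093 1.39927507 0.0110359 ] [[-0.22, -0.44], [-0.5, 0.53], [-0.2, 0.37], [0.99, -0.39], [-0.74, 0.17], [0.63, -0.01], [0.02, -0.22]]
[ 0.52098201  0.30845032 -7.844283   -0.04854012] [-0.22 -0.03 -0.   -0.17  0.13  0.03  0.09  0.17]
[ 0.52098201  0.30845033  1.58049496 -0.04854012] [ 0.13  0.03  0.09  0.17 -0.22 -0.03 -0.   -0.17]
base circ [[331.27615726 332.78024417]
 [331.29660261 307.27555862]] [[266.03709716 317.96756705]]
base circ [[332.26559982 337.12574354]
 [332.280744   310.12852599]] [[263.64417834 285.08322659]]
```

```bash
python3 - <<'E'
import cv2
b=cv2.imread("pics/scene0.png")
cv2.imwrite("pics/sc.png",cv2.resize(b[170:280,500:640],None,fx=5,fy=5,interpolation=cv2.INTER_CUBIC))
E
```

```text
(no output)
```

View pics/sc.png

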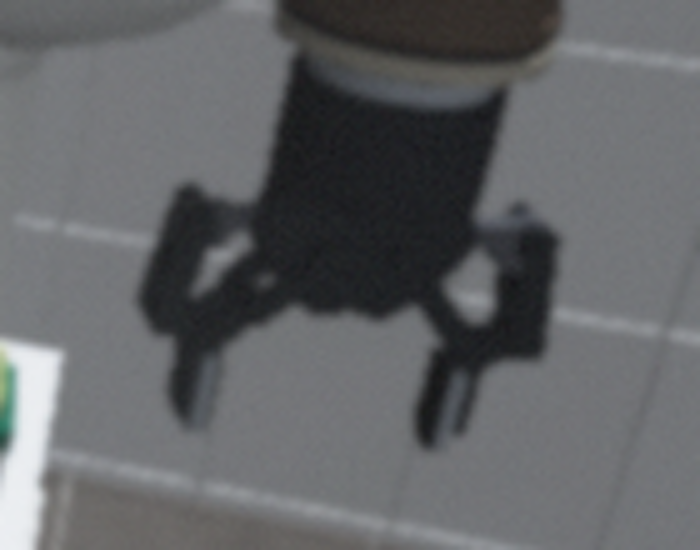

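```bash
python3 - <<'E'
from h import *
sc=pickle.load(open("scene0.pkl","rb"))
p=np.array([.18003,-.6241,.19326]);y=R.from_rotvec([-3.1095,-.43945,0]).apply([0,1,0])
px=np.array([[587,259],[538,256.]])
f=lambda q:(proj(sc,[p+y*q[0]+[0,0,q[1]],p-y*q[0]+[0,0,q[1]]])-px).ravel()
r=least_squares(f,[.045,0]);print(r.x,r.fun)
f=lambda q:(proj(sc,[p+y*q[0]+[q[2],q[3],q[1]],p-y*q[0]+[q[2],q[3],q[1]]])-px).ravel()
# base landmarks
print(proj(sc,[[0,0,0],[.08,0,0],[-.08,0,0],[0,.08,0],[0,-.08,0]]))
from cell import *
s=snapshot("scene");cv2.imwrite("pics/scene3.png",s["frame"][:,:,::-1]);st=read_state();print(proj(s,[st["position"]]))
cv2.imwrite("pics/sc3.png",cv2.resize(s["frame"][100:260,150:350][:,:,::-1],None,fx=3.7,fy=3.7,interpolation=cv2.INTER_CUBIC))
E
```

```text
[0.04764345 0.04790798] [-0.98732046  0.15198647 -0.95632019 -0.64962078]
[[266.03709716 317.96756705]
 [281.99866101 300.26494873]
 [248.10435428 337.85637653]
 [239.7982426  309.41672596]
 [293.79509408 327.01347338]]
[[281.18401872 193.56779066]]
```

View pics/sc3.png

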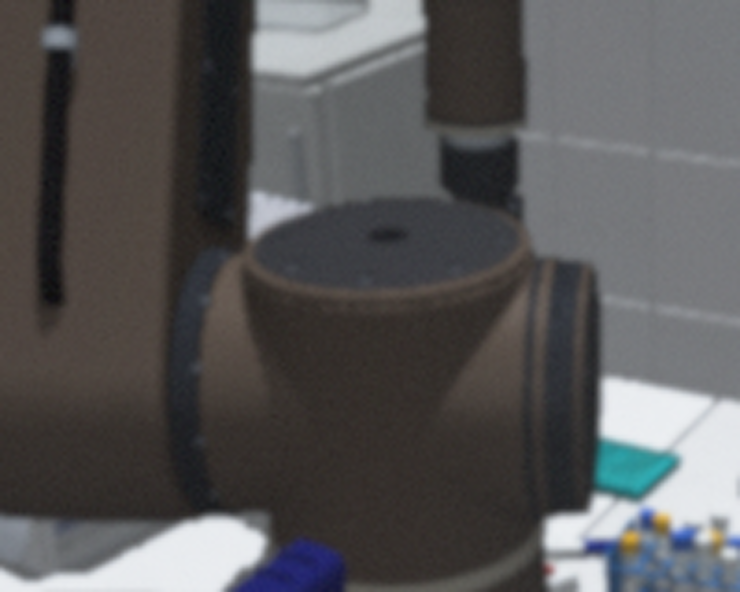

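Call:
servo_tool(
  moves=[
    [[0,0,0,-0.22,0,0,45],[0,0,0,-0.22,0,0,45],[0,0,0,-0.22,0,0,45],[0,0,0,-0.22,0,0,45],[0,0,0,0,0,0.1,45],[0,0,0,0,0,0.1,45],[0,0,0,0,0,0.1,45],[0,0,0,0,0,0.1,45],[0,0,0,0,0,0,45],[0,0,0,0,0,0,45]],
  ],
)

```text
time_s: 10.35
position: [0.5158, 0.213, 0.0743]
tool_rot: [-2.204, -2.227, -0.017]
contact_force: [0.3, 0.3, 0.2]
gripper_width: 0.449
```

```bash
python3 v.py
```

```text
p [0.5158 0.213  0.0743] yawx 90.59 z [ 0.002  0.014 -1.   ] r 0.558 chute [-222.1  -21.6] relyaw 10.43
10.35 [0.27752981 0.32413126 0.15869489] [-0.00222495 -0.02047988  0.011699  ]
```

Call:
servo_tool(
  moves=[
    [[0,0,0,0.1,0,0,45],[0,0,0,0,0,0.06,45],[0,0,0,0,0,0.06,45],[0,0,0,0,0,0.06,45],[0,0,0,0,0,0.06,45],[0,0,0,0,0,0,45],[0,0,0,0,0,0,45],[0,0,0,0,0,0,45],[0,0,0,0,0,0,45],[0,0,0,0,0,0,45]],
  ],
)

```text
time_s: 11.35
position: [0.516, 0.2179, 0.0642]
tool_rot: [-2.204, -2.228, -0.018]
contact_force: [0.3, 0.1, -0.2]
gripper_width: 0.447
```

```bash
python3 v.py 4; python3 - <<'E'
from h import *
f=np.vstack([pickle.load(open(f"top{i}.pkl","rb"))["frame"][185:220,225:290] for i in(0,4)])
cv2.imwrite("pics/cmp4.png",cv2.resize(f[:,:,::-1],None,fx=8.4,fy=8.4,interpolation=cv2.INTER_NEAREST))
E
```

```text
p [0.516  0.2179 0.0642] yawx 90.62 z [ 0.002  0.014 -1.   ] r 0.56 chute [-217.2  -20.9] relyaw 10.46
11.35 [ 0.29727069  0.05955352 -0.20731352] [-0.03345398  0.00506497  0.05510538]
```

View pics/cmp4.png

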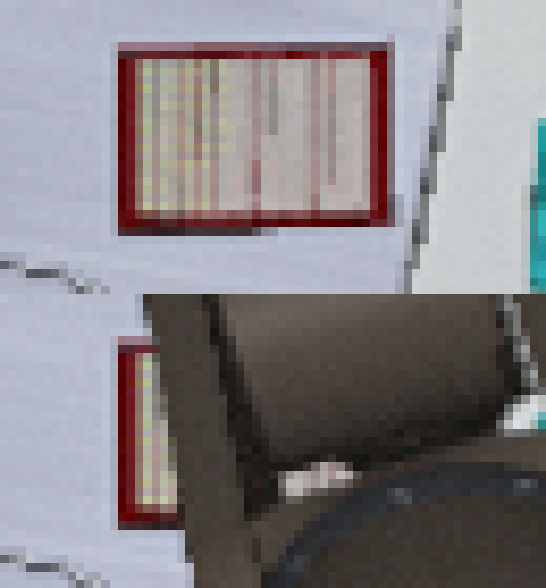

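Call:
servo_tool(
  moves=[
    [[0,0,0,0,0,0.05,45],[0,0,0,0,0,0.05,45],[0,0,0,0,0,0.05,45],[0,0,0,0,0,0.05,45],[0,0,0,0,0,0.05,45],[0,0,0,0,0,0.05,45],[0,0,0,0,0,0,45],[0,0,0,0,0,0,45],[0,0,0,0,0,0,45],[0,0,0,0,0,0,45]],
  ],
)

```text
time_s: 12.4
position: [0.5171, 0.2182, 0.0616]
tool_rot: [-2.205, -2.231, -0.027]
contact_force: [-0.5, 0.8, 0.5]
gripper_width: 0.447
```

```bash
python3 v.py
```

```text
p [0.5171 0.2182 0.0616] yawx 90.68 z [ 0.008  0.016 -1.   ] r 0.561 chute [-216.7  -22. ] relyaw 10.52
12.4 [-0.47574453  0.82597347  0.45749599] [ 0.01119787  0.03183047 -0.02311896]
```

The tip touches the shelf at a reported z of about 0.0616, so the real tips sit about 38 mm higher than reported. I'll raise 4 mm and push.

Call:
servo_tool(
  moves=[
    [[0,0,0,0,0,-0.1,45],[0,0,0,0.1,0,0,45],[0,0,0,0.1,0,0,45],[0,0,0,0.1,0,0,45],[0,0,0,0.1,0,0,45],[0,0,0,0.1,0,0,45],[0,0,0,0.1,0,0,45],[0,0,0,0.1,0,0,45],[0,0,0,0,0,0,45],[0,0,0,0,0,0,45]],
  ],
)

```text
time_s: 13.4
position: [0.5163, 0.2491, 0.0654]
tool_rot: [-2.204, -2.231, -0.025]
contact_force: [0.5, -0.4, 0.1]
gripper_width: 0.452
```

```bash
python3 v.py 5; python3 - <<'E'
from h import *
f=np.vstack([pickle.load(open(f"top{i}.pkl","rb"))["frame"][185:220,225:290] for i in(0,5)])
cv2.imwrite("pics/cmp5.png",cv2.resize(f[:,:,::-1],None,fx=8.4,fy=8.4,interpolation=cv2.INTER_NEAREST))
E
```

```text
p [0.5163 0.2491 0.0654] yawx 90.71 z [ 0.007  0.015 -1.   ] r 0.573 chute [-186.4  -15.9] relyaw 10.56
13.4 [ 0.53277315 -0.41665981  0.06280253] [-0.03710998  0.00201934  0.01068594]
```

View pics/cmp5.png

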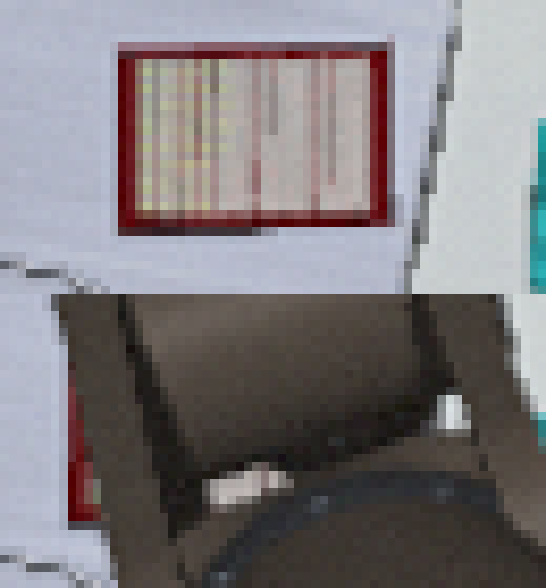

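Call:
servo_tool(
  moves=[
    [[0,0,0.1,0.1,-0.02,0,45],[0,0,0.12,0.15,-0.02,0,45],[0,0,0.12,0.15,-0.02,0.005,45],[0,0,0.12,0.15,-0.02,0,45],[0,0,0.12,0.15,-0.02,0.005,45],[0,0,0.12,0.15,-0.02,0,45],[0,0,0.12,0.15,-0.02,0.005,45],[0,0,0.12,0.15,-0.02,0,45],[0,0,0.12,0.15,-0.02,0.005,45],[0,0,0.12,0.1,-0.02,0,45]],
  ],
)

```text
time_s: 14.45
position: [0.5116, 0.3102, 0.0655]
tool_rot: [-2.394, -2.023, -0.024]
contact_force: [-0.4, 0.7, -0.6]
gripper_width: 0.449
```

```bash
python3 v.py 6
```

```text
p [0.5116 0.3102 0.0655] yawx 80.41 z [ 0.007  0.015 -1.   ] r 0.598 chute [-127.1   -0.8] relyaw 0.25
14.45 [-0.39599471  0.74740903 -0.58294842] [-0.04145551  0.0431421   0.02742541]
```

View pics/top6.png

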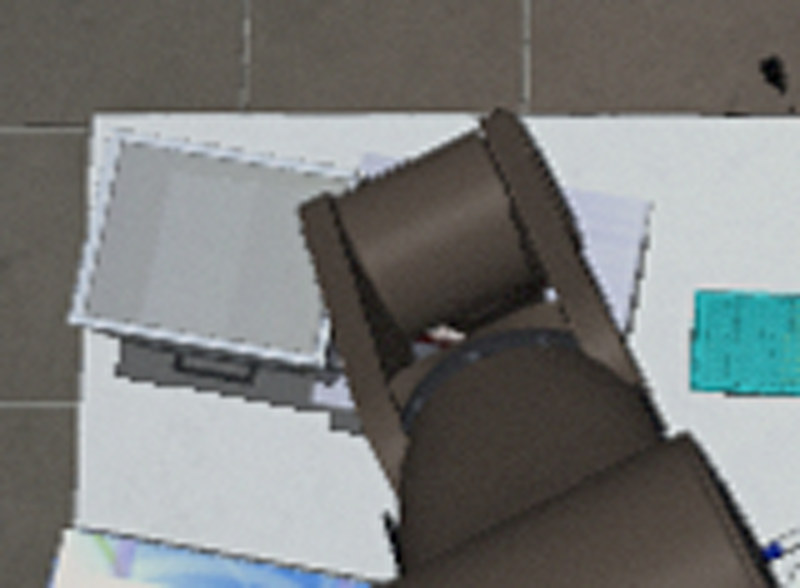

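Call:
servo_tool(
  moves=[
    [[0,0,0,0.12,0,0,45],[0,0,0,0.14,0,0.005,45],[0,0,0.02,0.14,0,0,45],[0,0,0,0.14,0,0.005,45],[0,0,0,0.14,0,0,45],[0,0,0,0.14,0,0.005,45],[0,0,0,0.14,0,0,45],[0,0,0,0.14,0,0.005,45],[0,0,0,0.1,0,0,45],[0,0,0,0,0,0,45]],
  ],
)

```text
time_s: 15.5
position: [0.5206, 0.3623, 0.0654]
tool_rot: [-2.398, -2.019, -0.024]
contact_force: [0.3, 0.3, -0.1]
gripper_width: 0.448
```

```bash
python3 v.py 7
```

```text
p [0.5206 0.3623 0.0654] yawx 80.19 z [ 0.007  0.015 -1.   ] r 0.634 chute [-74.2  -0.8] relyaw 0.04
15.5 [ 0.25468526  0.31007241 -0.05577298] [-0.04469583 -0.00158513  0.01635189]
```

View pics/top7.png

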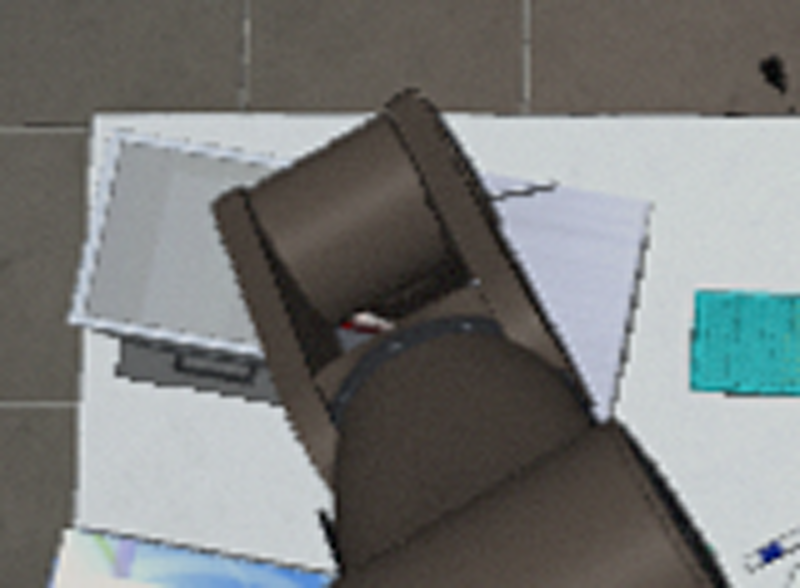

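Call:
servo_tool(
  moves=[
    [[0,0,0,0.1,0,0,45],[0,0,0,0.1,0,0.005,45],[0,0,0,0.1,0,0,45],[0,0,0,0.1,0,0.005,45],[0,0,0,0.1,0,0,45],[0,0,0,0,0,0,45],[0,0,0,0,0,0,45],[0,0,0,0,0,0,45],[0,0,0,0,0,0,45],[0,0,0,0,0,0,45]],
  ],
)

```text
time_s: 16.55
position: [0.5241, 0.3829, 0.0652]
tool_rot: [-2.398, -2.018, -0.023]
contact_force: [-0.3, 0.1, -0.2]
gripper_width: 0.45
```

```bash
python3 v.py 8
```

```text
p [0.5241 0.3829 0.0652] yawx 80.17 z [ 0.007  0.015 -1.   ] r 0.649 chute [-53.3  -0.7] relyaw 0.01
16.55 [-0.31663661  0.08907743 -0.23863721] [-0.00575566  0.03442689  0.00797689]
```

View pics/top8.png

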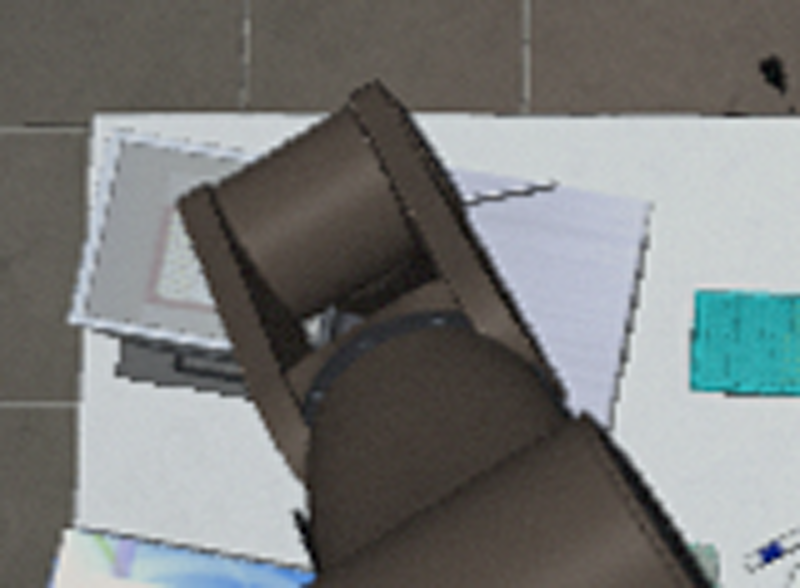

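The plate has tipped and shows through the roof window around (180,255) in the crop. I'll draw back along the shelf and then lift.

Call:
servo_tool(
  moves=[
    [[0,0,0,-0.2,0,0,45],[0,0,0,-0.5,0,0,45],[0,0,0,-0.8,0,-0.05,45],[0,0,0,-0.8,0,-0.2,45],[0,0,0,-0.8,0,-0.6,45],[0,0,0,-0.8,0,-0.8,45],[0,0,0,-0.8,0,-0.8,45],[0,0,0,-0.8,0,-0.8,45],[0,0,0,-0.8,0,-0.5,45],[0,0,0,-0.5,0,0,45]],
  ],
)

```text
time_s: 17.6
position: [0.4718, 0.1004, 0.2148]
tool_rot: [-2.396, -2.023, -0.02]
contact_force: [1.0, -0.8, -0.9]
gripper_width: 0.45
```

```bash
python3 v.py 9; python3 -c "
from cell import *;import cv2
cv2.imwrite('pics/sc9.png',snapshot('scene')['frame'][:,:,::-1])"
```

```text
p [0.4718 0.1004 0.2148] yawx 80.36 z [ 0.006  0.013 -1.   ] r 0.482 chute [-340.5    2.5] relyaw 0.2
17.6 [ 1.04699966 -0.80951449 -0.91686596] [-0.01416892  0.02170309 -0.0050309 ]
```

View pics/top9.png

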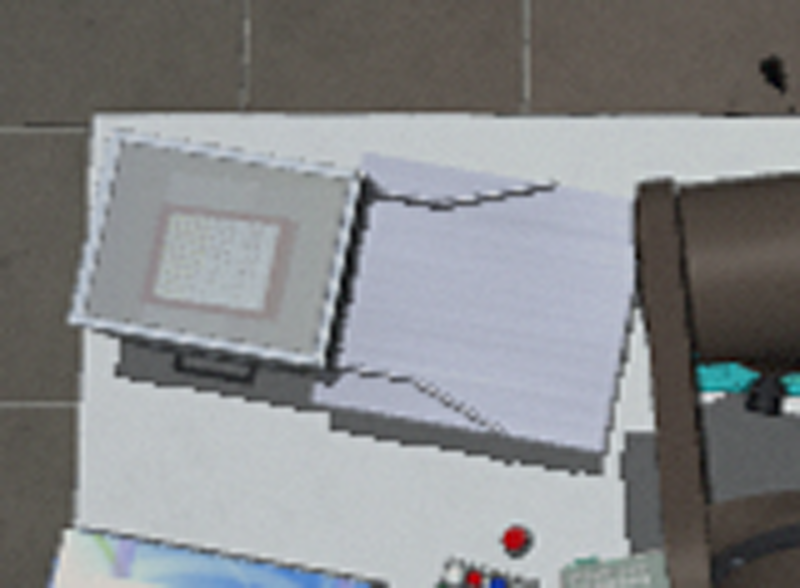

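View pics/sc9.png

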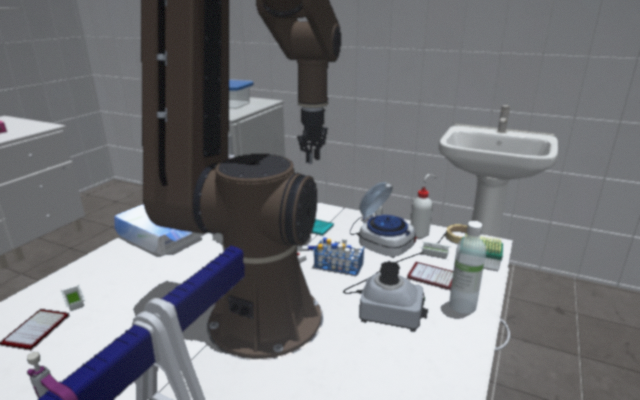

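Call:
servo_tool(
  moves=[
    [[0,0,0,0,0,0,45],[0,0,0,0,0,0,45],[0,0,0,0,0,0,45],[0,0,0,0,0,0,45],[0,0,0,0,0,0,45],[0,0,0,0,0,0,45],[0,0,0,0,0,0,45],[0,0,0,0,0,0,45],[0,0,0,0,0,0,45],[0,0,0,0,0,0,45]],
  ],
)

```text
time_s: 18.7
position: [0.47, 0.1019, 0.2115]
tool_rot: [-2.393, -2.022, -0.014]
contact_force: [0.1, -0.8, -0.4]
gripper_width: 0.45
```

```bash
python3 v.py 10; python3 - <<'E'
from h import *
a,b,o=[pickle.load(open(f"top{i}.pkl","rb")) for i in(9,10,0)]
d=np.abs(a["frame"].astype(int)-b["frame"]).max(2)
print("chute diff",d[160:250,160:270].max(), np.percentile(d[160:250,160:270],99))
d0=np.abs(o["frame"].astype(int)-b["frame"]).max(2)
print("mouth strip", d0[170:225,216:226].max(1)[::5])
for i in(0,10):pass
f=np.hstack([o["frame"][165:230,160:240],b["frame"][165:230,160:240]])
cv2.imwrite("pics/end.png",cv2.resize(f[:,:,::-1],None,fx=5,fy=5,interpolation=cv2.INTER_NEAREST))
# bay plate centre
px=np.array([[(150+155/5),140+300/4.9],[150+175/5,140+207/4.9],[150+298/5,140+217/4.9],[150+278/5,140+320/4.9]])
for z in(.03,.045,.06):
  r=least_squares(lambda q:(proj(b,[[q[0],q[1],z]])-px.mean(0)).ravel(),[.55,.5]).x
  print(z,inv(Q,r))
E
```

```text
p [0.47   0.1019 0.2115] yawx 80.38 z [ 0.001  0.013 -1.   ] r 0.481 chute [-339.3    4.6] relyaw 0.23
18.7 [ 0.06176643 -0.7876967  -0.36725201] [-0.0022625  -0.02892936 -0.03765588]
chute diff 10 6.0
mouth strip [10  8  7  9  8  8  8  7  7 11  8]
0.03 [ 0.12141179 -0.00238773]
0.045 [ 0.11714652 -0.00099118]
0.06 [0.11288125 0.00040538]
```

View pics/end.png

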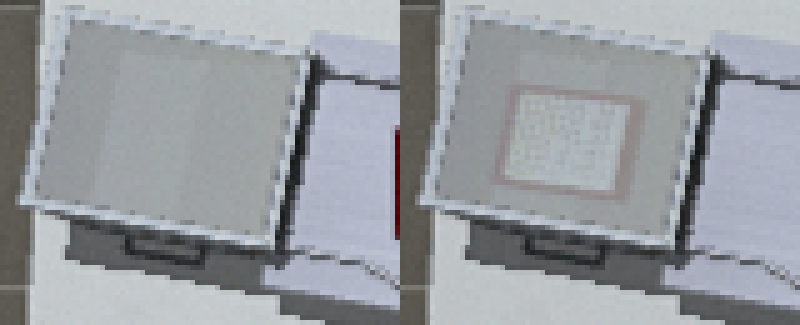

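```bash
python3 -c "
from cell import *
print(close_job())"
```

```text
the job is handed in; nothing more can be done
None
```

I pushed the used plate along the shelf, squared it up, and sent it under the flap and over the sill. It tipped and slid into the collecting bay. I then drew the fingers back, lifted clear and handed in at about 18.7 s, well under the 35 s limit.

**Last checks:**
- **Plate:** in the top view it shows through the roof window about 118 mm behind the flap plane, near mid width. It did not move between two pictures 1 s apart.
- **Flap:** the mouth strip looks the same as at the start and nothing is left in it. The flap itself can't be seen directly from above, so that it hangs shut is inferred.
- **Flap held open on the way:** with the plate on the shelf, its centre came to about x = 0 mm by dead reckoning, which would have it holding the flap up. I never saw or measured the flap angle.
- **Robot:** it stands clear of everything and reads under 1 N.
- **Other things on the bench:** the fingers never went near them, and those visible in the last scene view look unmoved. I did not measure their positions.

**What disagreed or failed:**
- **Orientation:** the task text says long side leading, but the plate lay with its 128 mm side along the chute, about 10 degrees askew.
- **Finger height:** the opened fingertips turned out about 38 mm higher than the reported tool position. My first two pushes passed over the plate without moving it, and I then found the right height by touching down on the shelf.

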